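# Close the craft tub and hang it under the shelf

### The job

Press the raised orange lid of the blue craft tub fully home while the tub stands on the table, then hang the tub by its black handle on the free green hook under the shelf and let go, so that it hangs there still with its lid closed. Do not shove or tip over the other things on the table.

Things in the scene. Friction and masses are not known exactly. Their poses are not given: they have to be found in the camera images.
- tub: Blue rectangular craft tub, loose, upright, 0.25 to 0.4 kg with lid. Origin: centre of its underside; z up, x along its handle. 132 (x) by 116 (y) mm, 80 mm high. Its rigid black handle arches over the lid: a level bar along x (see handle_mid) on two upright legs, 8 mm thick and 22 mm wide, at x = +-77 mm. With the lid home the gap under the bar is 50 mm high.
- handle_mid (a point): Middle of the underside of the straight black handle bar, 138 mm above the tub's underside; axes as the tub's. The bar is 162 mm long (x), 16 mm wide (y), 14 mm high (its top is 152 mm above the tub's underside).
- lid (a joint): Orange lid of the tub, a plate 136 x 120 x 8 mm that slides straight down with steady friction of about 8 N, stays where it is left and cannot come off. 0 = standing 9 mm proud; 0.009 m = fully home, a hard stop (plate top 88 mm above the tub's underside). Starts between 0 and 0.003.
- pad_left (a point): Centre of the top face of one of two round white press pads on the lid (32 mm across, 10 mm proud of the plate), at tub x = -32, y = +42 mm; moves with the lid. Pressing either pad drives the whole lid. With the lid home it is 98 mm above the tub's underside, 54 mm below the handle's top.
- pad_right (a point): Same on the other pad, at tub x = -32, y = -42 mm.
- rack: Fixed wooden shelf on two posts, open in front and behind. Origin on the table below the line of hooks, midway between posts; x away from the robot, y along the shelf. Board 470 mm long, x = -50 to +65 mm, underside 315 mm up, stock on it up to 433 mm. Posts 22 mm square at x = +97, y = +-220 mm. The board overhangs the hooks: lean the tool back 20 to 50 degrees.
- hook_green: The free hook, a fixed green round bar 8 mm thick. Its stem comes down from the shelf to the origin (bar axis, 205 mm above the table); an arm then runs level 48 mm along its -y (robot's right) and turns up. It is at rack y = -65 or +115 mm, the grey hook at the other. Axes as the rack's. Bring the handle bar over the tip from the -y side, tip passing under the bar, then lower.
- hook_seat (a point): Top of the green hook's arm, midway between stem and tip (24 mm from the stem's axis, 209 mm above the table; 40 mm clear between stem and tip): where the handle's underside comes to rest, the bar lying across the arm. Axes as the rack's: arm along y.
- hook_tip (a point): Top of the upturned tip of the green hook (223 mm above the table).
- hook_grey: The same hook in steel grey, already taken by a wooden ruler (28 mm wide, 4 mm thick) that hangs from it down to 64 mm above the table, fixed to it. Origin as for the green hook. Leave alone.
- glue_bottle: White glue bottle with a blue cap, 48 mm across, 130 mm high, loose. Leave alone. Origin: centre of underside.
- paper_cup: White cup, 76 mm across, 95 mm high, loose. Leave alone. Origin: centre of underside.
- phone: Black phone lying flat, 148 x 72 x 9 mm, loose. Leave alone. Origin: centre of underside.
- card_star: Four-pointed cardboard star lying flat, 170 mm across, 6 mm thick, loose. Leave alone. Origin: centre of underside.
- tape_roll: Yellow tape roll lying flat, 72 mm across, 24 mm high, loose. Leave alone. Origin: centre of underside.
- scissors: Scissors with black handles lying flat, about 165 mm long, 10 mm high, loose. Leave alone. Origin: underside, near the pivot.
Mind the look-alikes: they are no part of the job. What is meant by the tub is not turquoise, and is the larger of those in its own colour.

How it is judged:
By the outcome, as a careful person would: the job done as asked, in the order asked, and still so for the second after the job is handed in, with the robot touching nothing.
It also fails if it takes over 56 s, if anything falls off the work surface, if the arm or the gripper's body presses on something with over 40 N, if the wrist force passes 120 N, or if a joint passes its speed limit or range.

### The arm

A 6-joint arm with a two-finger parallel gripper is mounted at the origin on the work surface. World frame = base frame: x ahead of the robot, y to its left, z up, the work surface at z = 0. Lengths are in m, angles in rad, forces in N, time in s.
With the tool pointing down it reaches from about 0.225 to 0.875 m from the base axis. Payload 3.4 kg.
Tool frame: the origin (TCP) lies at the very end of the fingers, on their centre line; the grasp point (between the pads) lies manip.grip_point_offset behind it (manip.grip_point_offset is the distance from the TCP to the grasp point, in m); z points along the fingers, y is the line along which they close (so a half turn about z gives the same grasp; the last joint's range is limited). The gripper opens to 85 mm and grips with 20 to 120 N. Pads are 22 mm wide; open, the fingers measure 114 mm over their backs; the gripper's body (76 mm by 85 mm) begins 54 mm behind the grasp point. The pads swing forward as they close: fully open they stand 13 mm farther back than shut.
Start: joints at [1.005, 0.276, 1.505, -0, 1.361, -0.121], TCP at [0.247, 0.519, 0.231] pointing down, gripper open.
Joint ranges: [-2.89, 2.89], [-0.75, 2.08], [0.22, 2.7], [-1.18, 4.32], [0.11, 2.71], [-2.7, 2.7]. Speed limits (rad/s): [2.57, 2.57, 3.14, 3.14, 3.14, 3.14].

### API

Orientations are given as a unit quaternion [w, x, y, z].
In Python, from rig import manip gives the robot as it stands.
- The arm moves only by the shell command python3 -m pendant 'ROWS' [FORCE]. ROWS is JSON, a list of rows, each an object of numbers: "jaw": the opening, from -1 (shut) to 1 (fully open); "tx", "ty", "tz": the shift along the world's x, y, z in cm; "ax", "ay", "az": the turn, a rotation vector about the world's x, y, z in degrees. In form: [{"jaw": .., "tx": .., "ty": .., "tz": .., "ax": .., "ay": .., "az": ..}, ...]. A call has 1 to 10 rows; each row is the pose to reach, as a shift and turn from the pose commanded when the call began; what a row does not reach only later rows make up. A row lasts 1/8 s, in which the tool goes at most 62.5 mm and 10.7 degrees, less where a joint would pass 70% of its speed; a pose out of reach is approached as far as the arm can. A call with a gripper value outside its range is refused whole. The fingers move at their own pace and stop on an object; FORCE is the grip in N (left out, the last holds). Time passes only in rows, so rows that repeat a pose let the fingers close. It gives the time, the measured TCP pose, the force, the opening and the grip force at its end, in the units of the state.
- manip.get_state(): the state, without advancing time (a new reading comes with each control period).
- manip.get_image(name): name is "side" or "top" or "wrist"; returns a dict with "pixels" (480x640x3 uint8, blue, green, red), "depth" (480x640 float32, m along the optical axis (not along the pixel's ray), 0 where there is no reading), "fx", "fy", "cx", "cy" (pixels), "pose" (4x4, takes a point from camera to world coordinates). Camera axes: x right, y down, z forward; pixel columns grow to the right and rows downward; lengths in m; the calibration is good to about 2 mm. A picture is of the moment at which its call begins.
- manip.sign_off(): hands the job in; it is judged then, once.
The state is a dict: "clock": time; "qpos": joint angles; "qd": joint speeds; "effort": joint torques, N m; "position": TCP position; "ee_rot": TCP orientation; "contact_force": force on the tool from outside, world axes, zero at the start; "moment": the same for the moment, N m; "width": finger opening in m; "gripper_force": force on a finger pad.
Only numpy, scipy, OpenCV 4.12 (cv2) and the standard library are available. Lean on these libraries where they do the work, as an engineer would, in place of code of your own. Each camera call takes 0.05 s, during which the arm holds its last target. There are 200 camera calls.

## Working session

There is one attempt and no reset: what is moved stays moved. The work goes in short steps, Python scripts to look and compute and a shell command to move; the robot and the scene stay as the last step left them, time stands still between calls to the robot, and variables do not carry over. Pictures are saved under pics/ and viewed, at most 10 in all, crops included, and the job is handed in when it is done.

```bash
mkdir -p pics; ls; cat > h.py <<'E'
import numpy as np, cv2
from rig import manip
def grab(n):
    im=manip.get_image(n); np.savez(f'pics/{n}.npz',**im); return im
def pts(im):
    d=im['depth']; v,u=np.indices(d.shape)
    P=np.stack([(u-im['cx'])/im['fx']*d,(v-im['cy'])/im['fy']*d,d,np.ones_like(d)],-1)
    return (P@np.array(im['pose']).T)[...,:3]
E
python3 - <<'E'
from h import *
a=grab('top');b=grab('side')
cv2.imwrite('pics/t0.png',a['pixels']);cv2.imwrite('pics/s0.png',b['pixels'])
s=manip.get_state();print(s,manip.grip_point_offset)
for i in(a,b):print(np.round(i['pose'],3),i['fx'])
E
```

```text
pics
{'clock': 0.1, 'qpos': array([ 1.00497295e+00,  2.76565002e-01,  1.50598499e+00, -1.47543864e-05,
        1.36068873e+00, -1.20988961e-01]), 'qd': array([ 1.28034300e-03, -1.08181691e-03, -1.32646817e-03,  1.48735031e-03,
        7.89148849e-06,  2.09563434e-03]), 'effort': array([ 2.30645266e-03, -4.17698658e+01, -2.46404493e+01, -4.16927160e-04,
        5.79271451e-03,  2.13844805e-05]), 'position': array([0.24718675, 0.51865524, 0.23051583]), 'ee_rot': array([-2.70319464e-04,  2.20586352e-01,  9.75367102e-01, -7.77406998e-04]), 'contact_force': array([-0.63638805,  0.44519888, -0.27956696]), 'moment': array([ 0.05090198,  0.00413472, -0.02462846]), 'gripper_force': 0.0, 'width': 0.08537135816072243} 0.0187
[[-0.004 -0.999  0.043  0.377]
 [-1.     0.003 -0.007 -0.115]
 [ 0.006 -0.043 -0.999  1.628]
 [ 0.     0.     0.     1.   ]] 615.0907294995144
[[ 0.175 -0.786  0.592 -0.255]
 [-0.985 -0.137  0.109 -0.252]
 [-0.004 -0.602 -0.798  1.07 ]
 [ 0.     0.     0.     1.   ]] 558.3134945288457
```

View pics/t0.png

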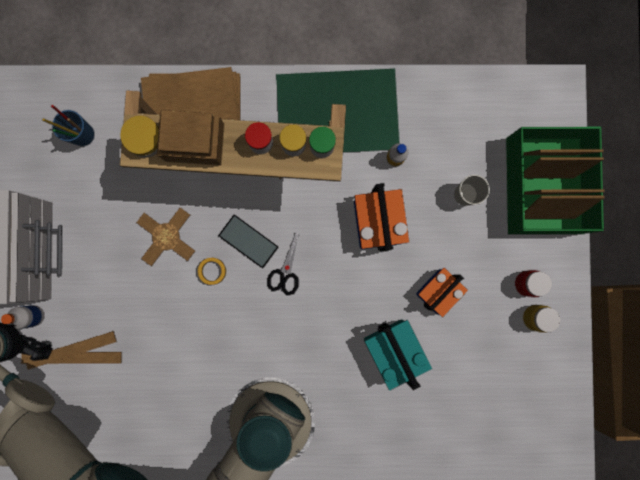

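View pics/s0.png

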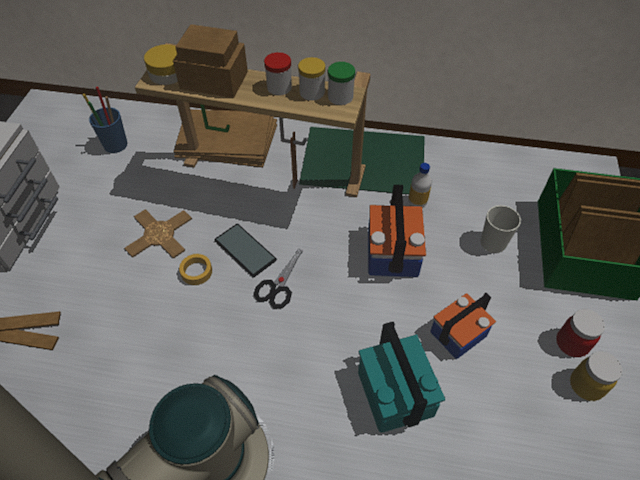

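The top view shows the blue tub at (381,220), with its pads at (367,233) and (400,229) on the robot side and its handle running roughly along world x. The green hook shows at (215,127) in the side view. The ruler hangs at (293,160) on the grey hook. The phone, star, tape and scissors lie between the tub and the rack, and the glue bottle is just beyond the tub. Next I measure.

```bash
cat >> h.py <<'E'
def ray(im,uv,z):
    uv=np.atleast_2d(uv).astype(float);T=np.array(im['pose'])
    d=np.c_[(uv[:,0]-im['cx'])/im['fx'],(uv[:,1]-im['cy'])/im['fy'],np.ones(len(uv))]@T[:3,:3].T
    return T[:3,3]+d*((z-T[2,3])/d[:,2])[:,None]
def hsv(im): return cv2.cvtColor(im['pixels'],cv2.COLOR_BGR2HSV)
E
python3 - <<'E'
from h import *
A=dict(np.load('pics/top.npz'));B=dict(np.load('pics/side.npz'))
def box(im,m,x0,y0,x1,y1):
    k=np.zeros(m.shape,bool);k[y0:y1,x0:x1]=1;v,u=np.where(m&k);return np.c_[u,v]
for n,im,w in(('top',A,(350,180,415,255)),('side',B,(365,180,432,280))):
    H=hsv(im);P=pts(im)
    white=(H[...,1]<70)&(H[...,2]>130)
    uv=box(im,white&(P[...,2]>.085)&(P[...,2]<.125),*w)
    m=np.zeros(white.shape,np.uint8);m[uv[:,1],uv[:,0]]=1
    N,_,st,c=cv2.connectedComponentsWithStats(m)
    for i in range(1,N):
        if st[i,4]>30: print(n,'pad',c[i].round(1),st[i,4],ray(im,c[i],.105).round(4))
    bl=box(im,(H[...,2]<60)&(P[...,2]>.135)&(P[...,2]<.175),*w)
    print('bar n',len(bl)); 
    q=ray(im,bl,.152)[:,:2]; r=cv2.minAreaRect(q.astype(np.float32)*1000);print(n,'bar rect mm',r,'depth z med',np.median(P[bl[:,1],bl[:,0],2]),q.mean(0))
    o=box(im,(H[...,0]<20)&(H[...,1]>170)&(H[...,2]>100),*w);print('lid rect',cv2.minAreaRect(ray(im,o,.096)[:,:2].astype(np.float32)*1000), np.median(P[o[:,1],o[:,0],2]))
H=hsv(B);P=pts(B)
g=box(B,(H[...,0]>45)&(H[...,0]<90)&(H[...,1]>100)&(H[...,2]>40),190,95,245,140)
print('hook px',len(g)); 
for v in np.unique(g[:,1]): uu=g[g[:,1]==v,0];print(v,uu.min(),uu.max(),P[v,uu].mean(0).round(3))
P=pts(A);m=(P[...,2]>.31)&(P[...,2]<.36);m[:, :100]=0;m[:,360:]=0;m[230:]=0
v,u=np.where(m);print('board z',np.median(P[m][:,2]),m.sum())
fr=[(c,v[u==c].max()) for c in range(130,338) if (u==c).any()]
f=np.array(fr);q=ray(A,f,np.median(P[m][:,2]));print('front edge',np.polyfit(q[:,1],q[:,0],1),'y range',P[m][:,1].min(),P[m][:,1].max(), cv2.minAreaRect(P[m][:,:2].astype(np.float32)))
for n,im in(('t',A),('s',B)):
    c=im['pixels'][170:270,340:440] if n=='t' else im['pixels'][90:200,150:310]
    cv2.imwrite(f'pics/c{n}.png',cv2.resize(c,None,fx=4,fy=4,interpolation=cv2.INTER_CUBIC))
E
```

```text
top pad [400.9 228.4] 115 [[ 0.4961 -0.3334  0.105 ]]
top pad [367.1 232.7] 111 [[ 0.4856 -0.2493  0.105 ]]
bar n 412
top bar rect mm ((520.6786499023438, -286.0648498535156), (160.92095947265625, 20.02204704284668), 6.766881465911865) depth z med 0.15187259619696925 [ 0.52022508 -0.28585239]
lid rect ((522.3739624023438, -285.4549865722656), (135.40907287597656, 117.2869873046875), 7.286256313323975) 0.09591877209025901
side pad [378.  236.6] 112 [[ 0.4875 -0.2466  0.105 ]]
side pad [417.  238.1] 122 [[ 0.4981 -0.3303  0.105 ]]
bar n 500
side bar rect mm ((515.9296264648438, -282.92059326171875), (173.67706298828125, 22.547550201416016), 7.2627339363098145) depth z med 0.15114151524885983 [ 0.5154393  -0.28413708]
lid rect ((543.699951171875, -286.156982421875), (177.98471069335938, 125.35407257080078), 6.921454906463623) 0.09527404108799781
hook px 91
105 201 203 [0.653 0.172 0.272]
106 201 203 [0.655 0.174 0.267]
107 202 203 [0.654 0.172 0.265]
108 203 203 [0.65  0.17  0.266]
109 203 203 [0.653 0.171 0.261]
110 203 203 [0.659 0.175 0.253]
111 202 203 [0.654 0.174 0.254]
113 203 204 [0.65  0.171 0.252]
114 203 203 [0.654 0.175 0.245]
115 203 203 [0.651 0.174 0.245]
116 203 204 [0.654 0.175 0.239]
118 204 205 [0.65  0.172 0.237]
119 204 206 [0.652 0.172 0.233]
121 205 205 [0.652 0.172 0.227]
122 205 206 [0.653 0.172 0.223]
123 205 206 [0.652 0.172 0.221]
124 205 206 [0.655 0.174 0.216]
125 227 228 [0.656 0.122 0.219]
126 206 228 [0.65  0.145 0.218]
127 206 228 [0.669 0.163 0.196]
128 207 227 [0.652 0.152 0.209]
129 213 227 [0.651 0.141 0.209]
130 218 226 [0.65  0.135 0.208]
131 224 227 [0.647 0.126 0.209]
board z 0.33309736431114945 6913
front edge [0.06927453 0.59110133] y range -0.1842160798750116 0.2934685775749254 ((0.6778053641319275, 0.0545816570520401), (0.47090354561805725, 0.164251908659935), 85.97364807128906)
```

View pics/cs.png

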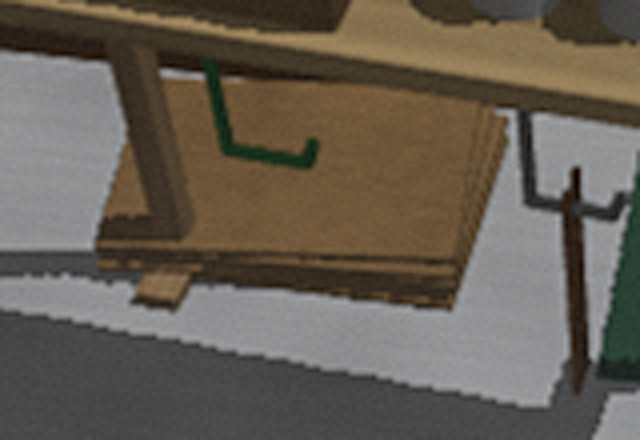

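The tub centre is about (0.522, -0.2855) with yaw +7°. The left pad is at (0.4865, -0.248). The rack yaw is -4°, and the hook seat is about (0.651, 0.148, 0.209). I move towards the left pad with the jaw shut.

```bash
python3 -m pendant '[{"jaw":-1,"tx":1.6,"ty":-5,"tz":0,"az":-9.8},{"jaw":-1,"tx":3.2,"ty":-10,"az":-19.6},{"jaw":-1,"tx":4.8,"ty":-15,"az":-29.4},{"jaw":-1,"tx":6.4,"ty":-20,"az":-39.2},{"jaw":-1,"tx":8,"ty":-25,"az":-49},{"jaw":-1,"tx":9.6,"ty":-30,"az":-58.8},{"jaw":-1,"tx":11.2,"ty":-35,"az":-68.6},{"jaw":-1,"tx":12.8,"ty":-40,"az":-78.4},{"jaw":-1,"tx":14.4,"ty":-45,"az":-88.2},{"jaw":-1,"tx":16,"ty":-50,"az":-98}]'; python3 -c "
from rig import manip
s=manip.get_state();print(s['qpos'])"
```

```text
[ 1.00497295e+00  2.76565002e-01  1.50598499e+00 -1.47543864e-05
  1.36068873e+00 -1.20988961e-01]invalid input at $[0]: expected keys jaw, tx, ty, tz, ax, ay, az
```

All keys are required.

```bash
python3 -m pendant '[{"jaw":-1,"tx":1.6,"ty":-5,"tz":0,"ax":0,"ay":0,"az":-9.8},{"jaw":-1,"tx":3.2,"ty":-10,"tz":0,"ax":0,"ay":0,"az":-19.6},{"jaw":-1,"tx":4.8,"ty":-15,"tz":0,"ax":0,"ay":0,"az":-29.4},{"jaw":-1,"tx":6.4,"ty":-20,"tz":0,"ax":0,"ay":0,"az":-39.2},{"jaw":-1,"tx":8,"ty":-25,"tz":0,"ax":0,"ay":0,"az":-49},{"jaw":-1,"tx":9.6,"ty":-30,"tz":0,"ax":0,"ay":0,"az":-58.8},{"jaw":-1,"tx":11.2,"ty":-35,"tz":0,"ax":0,"ay":0,"az":-68.6},{"jaw":-1,"tx":12.8,"ty":-40,"tz":0,"ax":0,"ay":0,"az":-78.4},{"jaw":-1,"tx":14.4,"ty":-45,"tz":0,"ax":0,"ay":0,"az":-88.2},{"jaw":-1,"tx":16,"ty":-50,"tz":0,"ax":0,"ay":0,"az":-98}]'; python3 -c "
from rig import manip
s=manip.get_state();print(s['qpos'])"
```

```text
clock: 1.35
position: [0.4075, 0.0174, 0.2312]
ee_rot: [-0.0, 0.882, 0.471, 0.0]
contact_force: [0.8, 0.0, -0.1]
width: 0.0
gripper_force: 0.0
[-1.28397899e-01  1.93197715e-02  1.82183566e+00  2.32265536e-04
  1.30027449e+00  4.61829771e-01]
```

```bash
python3 -m pendant '[{"jaw":-1,"tx":1.5,"ty":-5,"tz":0,"ax":0,"ay":0,"az":-9.8},{"jaw":-1,"tx":3,"ty":-10,"tz":0,"ax":0,"ay":0,"az":-19.6},{"jaw":-1,"tx":4.5,"ty":-15,"tz":0,"ax":0,"ay":0,"az":-29.4},{"jaw":-1,"tx":6,"ty":-20,"tz":-1,"ax":0,"ay":0,"az":-39.2},{"jaw":-1,"tx":7.9,"ty":-25,"tz":-3,"ax":0,"ay":0,"az":-49},{"jaw":-1,"tx":7.9,"ty":-26.5,"tz":-6,"ax":0,"ay":0,"az":-49.3},{"jaw":-1,"tx":7.9,"ty":-26.5,"tz":-10,"ax":0,"ay":0,"az":-49.3},{"jaw":-1,"tx":7.9,"ty":-26.5,"tz":-11.5,"ax":0,"ay":0,"az":-49.3},{"jaw":-1,"tx":7.9,"ty":-26.5,"tz":-11.5,"ax":0,"ay":0,"az":-49.3}]'; python3 - <<'E'
from h import *
a=grab('top');b=grab('side')
c=np.hstack([a['pixels'][170:270,340:440],b['pixels'][170:290,350:450][:100]])
cv2.imwrite('pics/p1.png',cv2.resize(c,None,fx=4,fy=4,interpolation=cv2.INTER_CUBIC))
print(manip.get_state()['qpos'])
E
```

```text
clock: 2.48
position: [0.4859, -0.2454, 0.1156]
ee_rot: [-0.001, 0.998, 0.063, -0.001]
contact_force: [0.2, -0.7, 0.1]
width: -0.0002
gripper_force: 0.0
[-5.95154161e-01  3.20289376e-01  1.74329062e+00 -8.56639613e-05
  1.07571052e+00  8.49240887e-01]
```

View pics/p1.png

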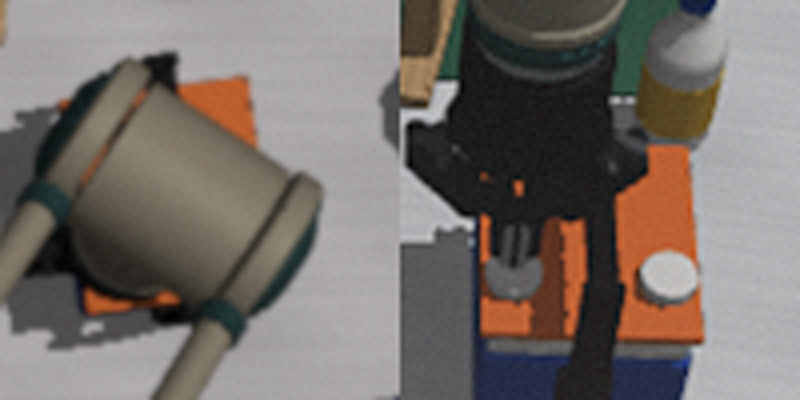

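The shut fingertips sit over the left pad at crop (515,270), clear of the handle bar. I press.

```bash
python3 -m pendant '[{"jaw":-1,"tx":0,"ty":-0.1,"tz":-0.5,"ax":0,"ay":0,"az":0},{"jaw":-1,"tx":0,"ty":-0.1,"tz":-0.9,"ax":0,"ay":0,"az":0},{"jaw":-1,"tx":0,"ty":-0.1,"tz":-1.2,"ax":0,"ay":0,"az":0},{"jaw":-1,"tx":0,"ty":-0.1,"tz":-1.5,"ax":0,"ay":0,"az":0},{"jaw":-1,"tx":0,"ty":-0.1,"tz":-1.5,"ax":0,"ay":0,"az":0}]'; python3 -m pendant '[{"jaw":-1,"tx":0,"ty":0,"tz":-0.15,"ax":0,"ay":0,"az":0},{"jaw":-1,"tx":0,"ty":0,"tz":-0.3,"ax":0,"ay":0,"az":0},{"jaw":-1,"tx":0,"ty":0,"tz":-0.3,"ax":0,"ay":0,"az":0}]'
```

```text
clock: 3.2
position: [0.4866, -0.2469, 0.1021]
ee_rot: [0.0, 0.998, 0.063, 0.0]
contact_force: [-1.6, 1.2, 4.7]
width: 0.0002
gripper_force: 2.4
clock: 3.58
position: [0.4866, -0.2468, 0.0996]
ee_rot: [0.0, 0.998, 0.063, 0.0]
contact_force: [-2.4, 2.8, 9.3]
width: -0.0002
gripper_force: 3.3
```

```bash
python3 -m pendant '[{"jaw":-1,"tx":0,"ty":0,"tz":-0.15,"ax":0,"ay":0,"az":0},{"jaw":-1,"tx":0,"ty":0,"tz":-0.3,"ax":0,"ay":0,"az":0},{"jaw":-1,"tx":0,"ty":0,"tz":-0.3,"ax":0,"ay":0,"az":0}]';  python3 -m pendant '[{"jaw":-1,"tx":0,"ty":0,"tz":-0.1,"ax":0,"ay":0,"az":0},{"jaw":-1,"tx":0,"ty":0,"tz":-0.1,"ax":0,"ay":0,"az":0}]'
```

```text
clock: 3.95
position: [0.4868, -0.2465, 0.0985]
ee_rot: [0.001, 0.998, 0.063, 0.001]
contact_force: [-4.0, 5.7, 19.7]
width: -0.0004
gripper_force: 3.8
clock: 4.2
position: [0.4868, -0.2465, 0.0983]
ee_rot: [0.001, 0.998, 0.063, 0.001]
contact_force: [-5.9, 6.7, 23.4]
width: 0.0001
gripper_force: 3.6
```

The lid is home: the fingertip stopped at z = 0.098 with 23 N. I rise, open halfway and lean back 45° to the pre-grasp pose.

```bash
python3 -m pendant '[{"jaw":-1,"tx":0,"ty":0,"tz":4,"ax":0,"ay":0,"az":0},{"jaw":-1,"tx":0,"ty":0,"tz":9,"ax":0,"ay":0,"az":0},{"jaw":-1,"tx":0,"ty":0,"tz":13,"ax":1,"ay":-8,"az":0},{"jaw":0,"tx":-2,"ty":-1.5,"tz":13,"ax":2,"ay":-16,"az":0},{"jaw":0,"tx":-4,"ty":-3,"tz":13,"ax":3,"ay":-24,"az":0},{"jaw":0,"tx":-6,"ty":-4.2,"tz":12,"ax":4,"ay":-32,"az":0},{"jaw":0,"tx":-7.1,"ty":-5,"tz":10.9,"ax":5,"ay":-40,"az":0},{"jaw":0,"tx":-7.1,"ty":-5,"tz":10.9,"ax":5.6,"ay":-44.6,"az":0},{"jaw":0,"tx":-7.1,"ty":-5,"tz":10.9,"ax":5.6,"ay":-44.6,"az":0},{"jaw":0,"tx":-7.1,"ty":-5,"tz":10.9,"ax":5.6,"ay":-44.6,"az":0}]'; python3 - <<'E'
from h import *
from scipy.spatial.transform import Rotation as R
a=grab('top');b=grab('side');
s=manip.get_state();print(s['qpos']);q=s['ee_rot'];print(R.from_quat(np.r_[q[1:],q[0]]).as_matrix().round(3))
for im,w in((a,(350,180,415,255)),(b,(365,180,432,280))):
    H=hsv(im);P=pts(im);k=np.zeros(H.shape[:2],bool);k[w[1]:w[3],w[0]:w[2]]=1
    for nm,m,z in(('bar',(H[...,2]<60)&(P[...,2]>.135)&(P[...,2]<.165),.152),('lid',(H[...,0]<20)&(H[...,1]>170)&(H[...,2]>100)&(P[...,2]>.06),.088)):
        v,u=np.where(m&k);print(nm,len(u),cv2.minAreaRect(ray(im,np.c_[u,v],z)[:,:2].astype(np.float32)*1000),np.median(P[v,u,2]))
c=np.hstack([a['pixels'][150:290,310:450],b['pixels'][160:300,310:450]])
cv2.imwrite('pics/p2.png',cv2.resize(c,(800,400),interpolation=cv2.INTER_CUBIC))
E
```

```text
clock: 5.45
position: [0.4157, -0.2974, 0.2038]
ee_rot: [-0.023, 0.922, 0.058, 0.381]
contact_force: [-0.6, -0.0, 0.3]
width: 0.0425
gripper_force: 0.0
[-1.30677622  0.09445351  2.12138253  0.94361692  1.042399   -0.41623052]
[[ 0.702  0.127  0.701]
 [ 0.092 -0.992  0.088]
 [ 0.706  0.003 -0.708]]
bar 396 ((520.8231201171875, -286.0476989746094), (161.2119140625, 20.02204704284668), 6.766881465911865) 0.15196710971409344
lid 1498 ((522.6907348632812, -285.56707763671875), (136.19703674316406, 117.2978286743164), 7.5606913566589355) 0.08888024296564234
bar 230 ((536.2990112304688, -278.06689453125), (132.85025024414062, 21.922746658325195), 4.955549240112305) 0.15118559111074464
lid 457 ((523.7302856445312, -284.4388122558594), (138.0814666748047, 116.02946472167969), 6.921451568603516) 0.08803319377541174
```

View pics/p2.png

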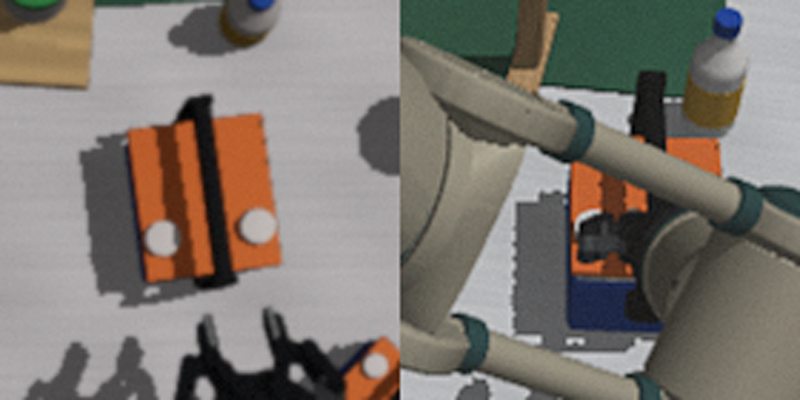

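The lid depth is now 88–89 mm, so it is home, and the tub hasn't moved. In the top view the fingers at crop (208,325) and (272,318) straddle the bar line. I advance and grip.

```bash
python3 -m pendant '[{"jaw":0,"tx":2,"ty":0.2,"tz":-2,"ax":0,"ay":0,"az":0},{"jaw":0,"tx":4,"ty":0.4,"tz":-4.1,"ax":0,"ay":0,"az":0},{"jaw":0,"tx":6,"ty":0.6,"tz":-6.2,"ax":0,"ay":0,"az":0},{"jaw":0,"tx":7,"ty":0.7,"tz":-7.2,"ax":0,"ay":0,"az":0},{"jaw":0,"tx":7,"ty":0.7,"tz":-7.2,"ax":0,"ay":0,"az":0}]'; python3 -m pendant '[{"jaw":-1,"tx":0,"ty":0,"tz":0,"ax":0,"ay":0,"az":0},{"jaw":-1,"tx":0,"ty":0,"tz":0,"ax":0,"ay":0,"az":0},{"jaw":-1,"tx":0,"ty":0,"tz":0,"ax":0,"ay":0,"az":0},{"jaw":-1,"tx":0,"ty":0,"tz":0,"ax":0,"ay":0,"az":0},{"jaw":-1,"tx":0,"ty":0,"tz":0,"ax":0,"ay":0,"az":0}]' 100
```

```text
clock: 6.18
position: [0.4863, -0.2891, 0.1312]
ee_rot: [-0.024, 0.922, 0.059, 0.381]
contact_force: [-1.0, 0.4, -0.5]
width: 0.0427
gripper_force: 0.0
clock: 6.8
position: [0.4854, -0.2905, 0.1323]
ee_rot: [-0.023, 0.922, 0.058, 0.382]
contact_force: [-4.9, -0.4, 6.9]
width: 0.0143
gripper_force: 98.4
```

```bash
python3 -m pendant '[{"jaw":-1,"tx":0,"ty":0,"tz":1,"ax":0,"ay":0,"az":0},{"jaw":-1,"tx":0,"ty":0,"tz":2.5,"ax":0,"ay":0,"az":0},{"jaw":-1,"tx":-0.5,"ty":0,"tz":4.5,"ax":0,"ay":0,"az":0},{"jaw":-1,"tx":-1.5,"ty":0,"tz":7,"ax":0,"ay":0,"az":0},{"jaw":-1,"tx":-2.5,"ty":0,"tz":9,"ax":0,"ay":0,"az":0},{"jaw":-1,"tx":-3,"ty":0,"tz":10,"ax":0,"ay":0,"az":0},{"jaw":-1,"tx":-3,"ty":0,"tz":10,"ax":0,"ay":0,"az":0}]'; python3 - <<'E'
from h import *
a=grab('top');b=grab('side');
c=np.hstack([a['pixels'][130:290,310:450],b['pixels'][110:270,310:450]])
cv2.imwrite('pics/p3.png',cv2.resize(c,(800,457),interpolation=cv2.INTER_CUBIC))
P=pts(a);H=hsv(a);m=(H[...,2]<60)&(P[...,2]>.2)&(P[...,2]<.28);m[:,:340]=0;m[:,430:]=0;m[:150]=0;m[290:]=0
Q=P[m];k=Q[:,0]>.50;Q=Q[k];print(len(Q),np.polyfit(Q[:,0],Q[:,2],1),Q[:,0].min(),Q[:,0].max(),np.polyfit(Q[:,0],Q[:,1],1))
l=(H[...,0]<20)&(H[...,1]>170)&(H[...,2]>100)&(P[...,2]>.14);Q=P[l];print(len(Q),np.linalg.lstsq(np.c_[Q[:,:2],np.ones(len(Q))],Q[:,2],rcond=None)[0])
E
```

```text
clock: 7.68
position: [0.4549, -0.2901, 0.2311]
ee_rot: [-0.023, 0.922, 0.058, 0.381]
contact_force: [0.1, 0.4, -4.9]
width: 0.0146
gripper_force: 98.1
215 [-0.12892219  0.31766087] 0.5010582913209997 0.5717647961574917 [ 0.14839361 -0.35871514]
2071 [ 0.6524106   0.21135611 -0.06165112]
```

View pics/p3.png

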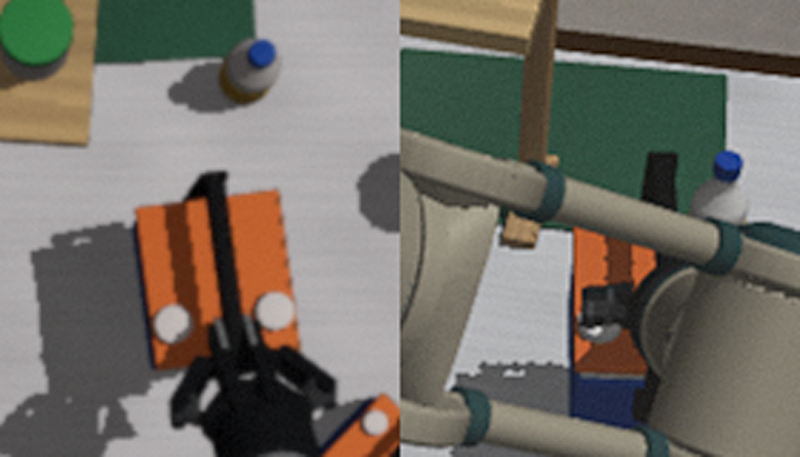

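The tub is lifted, and the bar sags about 7° towards the far end. I carry it left while turning to the rack's yaw and taking out the sag.

```bash
python3 -m pendant '[{"jaw":-1,"tx":0,"ty":2,"tz":0,"ax":0,"ay":-0.7,"az":-1},{"jaw":-1,"tx":0,"ty":5,"tz":0,"ax":0,"ay":-1.4,"az":-2},{"jaw":-1,"tx":0,"ty":9,"tz":0,"ax":0,"ay":-2.1,"az":-3},{"jaw":-1,"tx":0,"ty":13,"tz":0,"ax":0,"ay":-3,"az":-4},{"jaw":-1,"tx":0,"ty":17,"tz":0,"ax":0.1,"ay":-4,"az":-5},{"jaw":-1,"tx":0,"ty":21,"tz":0,"ax":0.1,"ay":-5,"az":-6},{"jaw":-1,"tx":0,"ty":25,"tz":0,"ax":0.1,"ay":-5.5,"az":-7.5},{"jaw":-1,"tx":0,"ty":29,"tz":0,"ax":0.2,"ay":-6,"az":-9},{"jaw":-1,"tx":0,"ty":33,"tz":0,"ax":0.2,"ay":-6.5,"az":-10},{"jaw":-1,"tx":0,"ty":35,"tz":0,"ax":0.2,"ay":-7,"az":-11}]' 120;  python3 -m pendant '[{"jaw":-1,"tx":0,"ty":1,"tz":0,"ax":0,"ay":0,"az":0},{"jaw":-1,"tx":0,"ty":2,"tz":0,"ax":0,"ay":0,"az":0},{"jaw":-1,"tx":0,"ty":2,"tz":0,"ax":0,"ay":0,"az":0},{"jaw":-1,"tx":0,"ty":2,"tz":0,"ax":0,"ay":0,"az":0}]'; cat > m.py <<'E'
from h import *
from scipy.spatial.transform import Rotation as R
a=grab('top');b=grab('side')
cv2.imwrite('pics/ta.png',a['pixels']);cv2.imwrite('pics/sa.png',b['pixels'])
s=manip.get_state();print(s['qpos'].round(3));q=s['ee_rot'];M=R.from_quat(np.r_[q[1:],q[0]]).as_matrix();print(M.round(3))
T=s['position']
for im in(a,b):
    P=pts(im);H=hsv(im)
    near=(abs(P[...,1]-T[1])<.1)&(P[...,0]>T[0]-.12)&(P[...,0]<T[0]+.16)
    m=(H[...,2]<60)&near&(abs(P[...,1]-T[1])<.03)&(P[...,0]>T[0]+.02)&(abs(P[...,2]-T[2]-.02)<.035)
    Q=P[m]
    if len(Q)>20:print('bar',len(Q),'slope',np.polyfit(Q[:,0],Q[:,2],1).round(4),'xmax',np.percentile(Q[:,0],99).round(4),'zmean',Q.mean(0).round(4),'yline',np.polyfit(Q[:,0],Q[:,1],1).round(4))
    l=near&(H[...,0]<20)&(H[...,1]>170)&(H[...,2]>90)&(P[...,2]>T[2]-.08)&(P[...,2]<T[2])
    Q=P[l];
    if len(Q)>50:
        c=np.linalg.lstsq(np.c_[Q[:,:2]-T[:2],np.ones(len(Q))],Q[:,2]-T[2],rcond=None)[0]
        print('lid',len(Q),c.round(4),cv2.minAreaRect(Q[:,:2].astype(np.float32)*1000))
E
python3 m.py
```

```text
clock: 9.02
position: [0.4394, 0.0172, 0.2122]
ee_rot: [0.01, 0.917, -0.022, 0.399]
contact_force: [0.1, -0.3, -3.8]
width: 0.0137
gripper_force: 118.2
clock: 9.52
position: [0.4406, 0.0342, 0.2133]
ee_rot: [0.012, 0.916, -0.023, 0.4]
contact_force: [0.6, 0.6, -2.5]
width: 0.0138
gripper_force: 118.2
[-0.12  -0.235  2.406  0.302  0.154  1.225]
[[ 0.678 -0.053  0.733]
 [-0.033 -0.999 -0.042]
 [ 0.734  0.004 -0.679]]
bar 298 slope [0.0051 0.2322] xmax 0.556 zmean [0.5131 0.0285 0.2348] yline [-0.0724  0.0657]
lid 1511 [ 0.0325 -0.0073 -0.0445] ((482.4002380371094, 30.49713134765625), (118.5302963256836, 137.11172485351562), 86.96958923339844)
bar 358 slope [-0.0767  0.2715] xmax 0.5567 zmean [0.5153 0.0289 0.232 ] yline [-0.0791  0.0696]
lid 1364 [ 0.0318 -0.0008 -0.0443] ((483.225830078125, 32.015167236328125), (118.78414916992188, 144.4003448486328), 87.12501525878906)
```

View pics/sa.png

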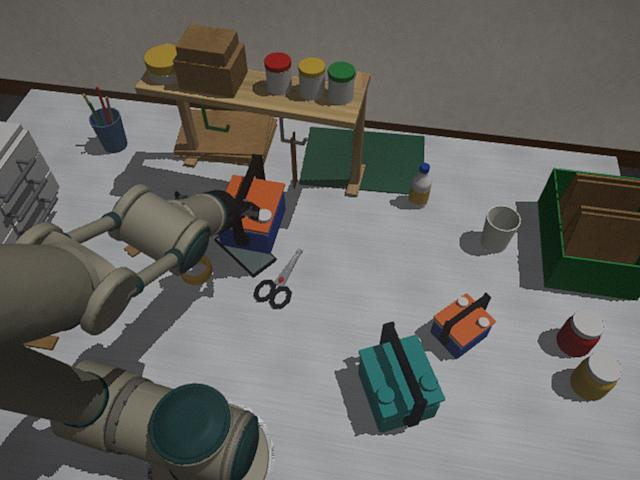

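The picture shows the tub held level at (255,210), in front of the rack, with the ruler well to its right. Joint 5 is near its limit because of the deep lean close in, so moving forward helps. I go left and forward.

```bash
python3 -m pendant '[{"jaw":-1,"tx":1.5,"ty":2,"tz":0.5,"ax":0,"ay":0,"az":0},{"jaw":-1,"tx":3,"ty":4,"tz":1,"ax":0,"ay":0,"az":0},{"jaw":-1,"tx":4.5,"ty":5.5,"tz":1.5,"ax":0,"ay":0,"az":0},{"jaw":-1,"tx":6,"ty":6,"tz":2,"ax":0,"ay":0,"az":0},{"jaw":-1,"tx":6,"ty":6,"tz":2,"ax":0,"ay":0,"az":0},{"jaw":-1,"tx":6,"ty":6,"tz":2,"ax":0,"ay":0,"az":0}]'; python3 m.py
```

```text
clock: 10.38
position: [0.5023, 0.0943, 0.2349]
ee_rot: [0.013, 0.916, -0.023, 0.401]
contact_force: [-0.5, 0.2, -3.6]
width: 0.0137
gripper_force: 118.2
[ 0.163 -0.113  2.264 -0.741  0.242  2.442]
[[ 0.679 -0.054  0.732]
 [-0.033 -0.999 -0.043]
 [ 0.733  0.005 -0.68 ]]
bar 279 slope [0.0297 0.2398] xmax 0.6077 zmean [0.5656 0.0888 0.2566] yline [-0.063   0.1245]
lid 1218 [ 0.0328 -0.0048 -0.0423] ((530.0676879882812, 91.2396011352539), (119.35710906982422, 111.81013488769531), 87.01930236816406)
bar 364 slope [-0.1289  0.3249] xmax 0.6482 zmean [0.5769 0.0886 0.2506] yline [-0.0306  0.1063]
lid 1001 [ 0.0337 -0.002  -0.0438] ((529.7041625976562, 92.61177062988281), (120.40303802490234, 116.9873275756836), 86.9468994140625)
```

```bash
python3 -m pendant '[{"jaw":-1,"tx":2,"ty":0.1,"tz":0,"ax":0,"ay":0,"az":0},{"jaw":-1,"tx":4,"ty":0.2,"tz":0,"ax":0,"ay":0,"az":0},{"jaw":-1,"tx":6,"ty":0.3,"tz":-0.2,"ax":0,"ay":0,"az":0},{"jaw":-1,"tx":8,"ty":0.4,"tz":-0.3,"ax":0,"ay":0,"az":0},{"jaw":-1,"tx":9.5,"ty":0.4,"tz":-0.3,"ax":0,"ay":0,"az":0},{"jaw":-1,"tx":10.6,"ty":0.4,"tz":-0.3,"ax":0,"ay":0,"az":0},{"jaw":-1,"tx":10.6,"ty":0.4,"tz":-0.3,"ax":0,"ay":0,"az":0},{"jaw":-1,"tx":10.6,"ty":0.4,"tz":-0.3,"ax":0,"ay":0,"az":0}]'; python3 m.py; python3 - <<'E'
from h import *
b=cv2.imread('pics/sa.png')[70:250,130:370];a=cv2.imread('pics/ta.png')[90:270,110:350]
cv2.imwrite('pics/p5.png',cv2.resize(b,(800,600),interpolation=cv2.INTER_CUBIC))
E
```

```text
clock: 11.48
position: [0.6067, 0.0978, 0.2312]
ee_rot: [0.013, 0.916, -0.023, 0.401]
contact_force: [-0.9, 0.3, -3.1]
width: 0.0139
gripper_force: 118.1
[ 0.127  0.058  2.11  -0.716  0.206  2.395]
[[ 0.678 -0.052  0.734]
 [-0.032 -0.999 -0.042]
 [ 0.735  0.005 -0.678]]
bar 125 slope [-0.0004  0.2491] xmax 0.6714 zmean [0.6489 0.0963 0.2488] yline [-0.0841  0.1509]
lid 237 [ 0.0314 -0.0066 -0.0441] ((648.646240234375, 95.84526062011719), (119.35233306884766, 146.51171875), 86.7452621459961)
```

View pics/p5.png

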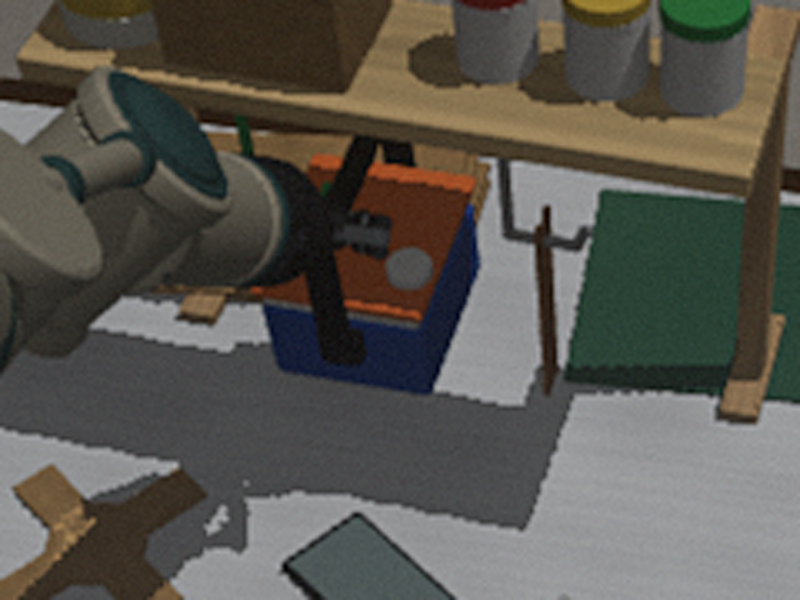

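A bit of the green hook shows at crop (325,188), just left of the bar; the grey hook and ruler are well to the right. The bar's underside is at about 0.238, above the tip at 0.223. I slide left over the tip.

```bash
python3 -m pendant '[{"jaw":-1,"tx":0.1,"ty":1,"tz":0,"ax":0,"ay":0,"az":0},{"jaw":-1,"tx":0.2,"ty":2.5,"tz":0,"ax":0,"ay":0,"az":0},{"jaw":-1,"tx":0.3,"ty":4,"tz":0,"ax":0,"ay":0,"az":0},{"jaw":-1,"tx":0.4,"ty":5.1,"tz":0,"ax":0,"ay":0,"az":0},{"jaw":-1,"tx":0.4,"ty":5.1,"tz":0,"ax":0,"ay":0,"az":0},{"jaw":-1,"tx":0.4,"ty":5.1,"tz":0,"ax":0,"ay":0,"az":0}]'; python3 m.py
```

```text
clock: 12.32
position: [0.6109, 0.1486, 0.2315]
ee_rot: [0.013, 0.916, -0.023, 0.401]
contact_force: [0.2, 0.2, -3.1]
width: 0.0139
gripper_force: 118.2
[ 0.262  0.093  2.07  -0.926  0.293  2.69 ]
[[ 0.677 -0.053  0.734]
 [-0.032 -0.999 -0.043]
 [ 0.735  0.005 -0.678]]
bar 197 slope [0.0604 0.2079] xmax 0.6774 zmean [0.6528 0.1528 0.2473] yline [-0.0628  0.1938]
lid 230 [ 0.0331 -0.0069 -0.0443] ((653.8683471679688, 146.55479431152344), (117.531982421875, 146.67794799804688), 86.83523559570312)
```

Joint 6 is close to its range limit (2.69 of 2.70), so I ease it with a few degrees of yaw and less lean before lowering.

```bash
python3 -m pendant '[{"jaw":-1,"tx":0,"ty":-0.1,"tz":0,"ax":0,"ay":1,"az":1.5},{"jaw":-1,"tx":0,"ty":-0.2,"tz":0.1,"ax":0,"ay":2,"az":3},{"jaw":-1,"tx":0,"ty":-0.3,"tz":0.2,"ax":0,"ay":3,"az":4},{"jaw":-1,"tx":0,"ty":-0.3,"tz":0.2,"ax":0,"ay":3,"az":4}]'; python3 m.py
```

```text
clock: 12.92
position: [0.6116, 0.1448, 0.234]
ee_rot: [-0.0, 0.926, 0.008, 0.377]
contact_force: [-0.7, 0.8, -3.5]
width: 0.0142
gripper_force: 118.2
[ 0.199  0.078  2.038 -0.475  0.292  2.155]
[[ 0.716  0.017  0.698]
 [ 0.016 -1.     0.007]
 [ 0.698  0.007 -0.716]]
bar 157 slope [-0.0402  0.2769] xmax 0.6782 zmean [0.6533 0.1504 0.2507] yline [0.0215 0.1364]
lid 199 [-0.0193 -0.0136 -0.0442] ((653.2642211914062, 144.8971405029297), (112.14562225341797, 143.21621704101562), 85.2363510131836)
```

```bash
python3 -m pendant '[{"jaw":-1,"tx":0,"ty":0.1,"tz":-0.6,"ax":0,"ay":0,"az":0},{"jaw":-1,"tx":0,"ty":0.1,"tz":-1.2,"ax":0,"ay":0,"az":0},{"jaw":-1,"tx":0,"ty":0.1,"tz":-1.8,"ax":0,"ay":0,"az":0},{"jaw":-1,"tx":0,"ty":0.1,"tz":-2.4,"ax":0,"ay":0,"az":0},{"jaw":-1,"tx":0,"ty":0.1,"tz":-2.4,"ax":0,"ay":0,"az":0}]'; python3 -m pendant '[{"jaw":-1,"tx":0,"ty":0,"tz":-0.3,"ax":0,"ay":0,"az":0},{"jaw":-1,"tx":0,"ty":0,"tz":-0.5,"ax":0,"ay":0,"az":0},{"jaw":-1,"tx":0,"ty":0,"tz":-0.5,"ax":0,"ay":0,"az":0}]';python3 -m pendant '[{"jaw":-1,"tx":0,"ty":0,"tz":-0.2,"ax":0,"ay":0,"az":0},{"jaw":-1,"tx":0,"ty":0,"tz":-0.2,"ax":0,"ay":0,"az":0}]'; python3 m.py
```

```text
clock: 13.65
position: [0.6108, 0.1468, 0.2082]
ee_rot: [-0.0, 0.927, 0.01, 0.376]
contact_force: [0.4, 0.5, -3.7]
width: 0.0142
gripper_force: 118.1
clock: 14.02
position: [0.6112, 0.1468, 0.2044]
ee_rot: [-0.0, 0.926, 0.009, 0.377]
contact_force: [-0.4, -0.2, -3.6]
width: 0.0139
gripper_force: 118.2
clock: 14.28
position: [0.6119, 0.1471, 0.2036]
ee_rot: [-0.001, 0.926, 0.009, 0.378]
contact_force: [-1.7, 0.2, -0.1]
width: 0.0143
gripper_force: 118.6
[ 0.202  0.119  2.085 -0.666  0.215  2.354]
[[ 0.714  0.018  0.7  ]
 [ 0.017 -1.     0.009]
 [ 0.7    0.006 -0.714]]
bar 319 slope [-0.1893  0.3456] xmax 0.7273 zmean [0.6682 0.1499 0.2191] yline [-0.0772  0.2015]
lid 143 [-0.1554  0.0017 -0.0302] ((710.7418823242188, 142.60574340820312), (105.58020782470703, 26.501625061035156), 81.21126556396484)
```

Contact came at the predicted height and the hook now carries the weight. I release gently.

```bash
python3 -m pendant '[{"jaw":-0.5,"tx":0,"ty":0,"tz":0,"ax":0,"ay":0,"az":0},{"jaw":-0.3,"tx":0,"ty":0,"tz":0,"ax":0,"ay":0,"az":0},{"jaw":-0.1,"tx":0,"ty":0,"tz":0,"ax":0,"ay":0,"az":0},{"jaw":0,"tx":0,"ty":0,"tz":0,"ax":0,"ay":0,"az":0},{"jaw":0,"tx":0,"ty":0,"tz":0,"ax":0,"ay":0,"az":0},{"jaw":0,"tx":0,"ty":0,"tz":0,"ax":0,"ay":0,"az":0},{"jaw":0,"tx":0,"ty":0,"tz":0,"ax":0,"ay":0,"az":0},{"jaw":0,"tx":0,"ty":0,"tz":0,"ax":0,"ay":0,"az":0}]'; python3 m.py; python3 - <<'E'
from h import *
b=cv2.imread('pics/sa.png')[70:220,130:330]
cv2.imwrite('pics/p6.png',cv2.resize(b,(800,600),interpolation=cv2.INTER_CUBIC))
E
```

```text
clock: 15.38
position: [0.6113, 0.1469, 0.2025]
ee_rot: [-0.0, 0.926, 0.009, 0.377]
contact_force: [-0.3, 0.2, -0.4]
width: 0.0426
gripper_force: 0.0
[ 0.202  0.12   2.086 -0.666  0.216  2.354]
[[ 0.715  0.018  0.698]
 [ 0.017 -1.     0.008]
 [ 0.698  0.006 -0.716]]
bar 332 slope [-0.1677  0.3309] xmax 0.7263 zmean [0.667  0.1495 0.2191] yline [-0.0508  0.1834]
lid 222 [-0.0422  0.0017 -0.0348] ((712.9749145507812, 150.1122589111328), (120.8155517578125, 34.945091247558594), 84.62308502197266)
```

View pics/p6.png

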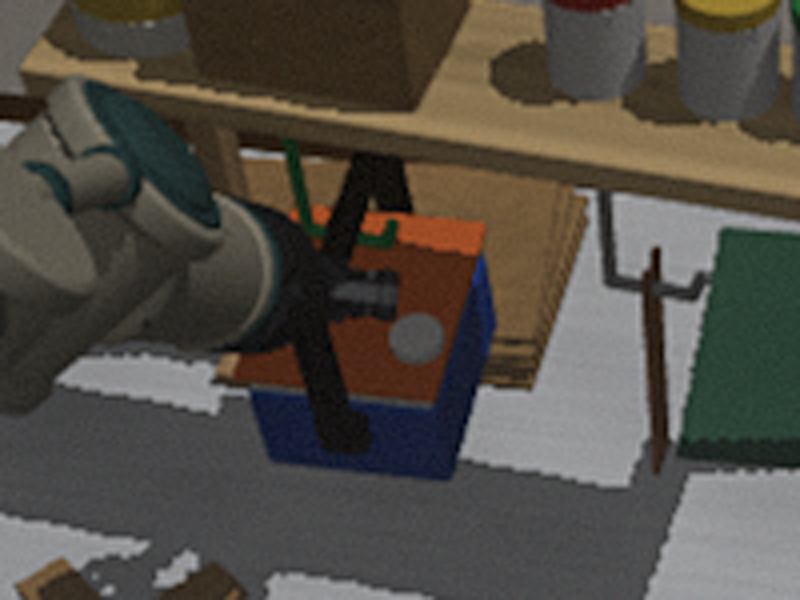

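The tub hangs with its bar across the green arm, between the stem at (305,230) and the tip at (392,232). I back out along the tool axis.

```bash
python3 -m pendant '[{"jaw":0,"tx":-0.7,"ty":0,"tz":0.7,"ax":0,"ay":0,"az":0},{"jaw":0,"tx":-1.7,"ty":0,"tz":1.7,"ax":0,"ay":0,"az":0},{"jaw":0,"tx":-3,"ty":0,"tz":3,"ax":0,"ay":0,"az":0},{"jaw":0,"tx":-5,"ty":-0.1,"tz":5,"ax":0,"ay":0,"az":0},{"jaw":0,"tx":-7.5,"ty":-0.1,"tz":7.5,"ax":0,"ay":0,"az":0},{"jaw":0,"tx":-10,"ty":-0.1,"tz":10,"ax":0,"ay":0,"az":0},{"jaw":0,"tx":-13,"ty":-0.1,"tz":12,"ax":0,"ay":0,"az":0},{"jaw":0,"tx":-16,"ty":-0.1,"tz":13,"ax":0,"ay":0,"az":0},{"jaw":0,"tx":-16,"ty":-0.1,"tz":13,"ax":0,"ay":0,"az":0}]'; python3 -m pendant '[{"jaw":0,"tx":0,"ty":0,"tz":0,"ax":0,"ay":0,"az":0},{"jaw":0,"tx":0,"ty":0,"tz":0,"ax":0,"ay":0,"az":0},{"jaw":0,"tx":0,"ty":0,"tz":0,"ax":0,"ay":0,"az":0},{"jaw":0,"tx":0,"ty":0,"tz":0,"ax":0,"ay":0,"az":0},{"jaw":0,"tx":0,"ty":0,"tz":0,"ax":0,"ay":0,"az":0},{"jaw":0,"tx":0,"ty":0,"tz":0,"ax":0,"ay":0,"az":0},{"jaw":0,"tx":0,"ty":0,"tz":0,"ax":0,"ay":0,"az":0},{"jaw":0,"tx":0,"ty":0,"tz":0,"ax":0,"ay":0,"az":0},{"jaw":0,"tx":0,"ty":0,"tz":0,"ax":0,"ay":0,"az":0},{"jaw":0,"tx":0,"ty":0,"tz":0,"ax":0,"ay":0,"az":0}]'; python3 - <<'E'
from h import *
def lid():
    b=grab('side');H=hsv(b);P=pts(b)
    m=(H[...,0]<20)&(H[...,1]>170)&(P[...,0]>.5)&(abs(P[...,1]-.145)<.09)&(abs(P[...,2]-.16)<.035)
    Q=P[m];print(len(Q),np.linalg.lstsq(np.c_[Q[:,:2]-[.651,.1475],np.ones(len(Q))],Q[:,2],rcond=None)[0].round(4),Q.mean(0).round(4));return b
b0=lid();
for _ in range(3): b=lid()
cv2.imwrite('pics/p7.png',cv2.resize(b['pixels'][60:240,110:350],(800,600),interpolation=cv2.INTER_CUBIC))
E
```

```text
clock: 16.6
position: [0.4501, 0.1461, 0.3338]
ee_rot: [-0.001, 0.926, 0.01, 0.378]
contact_force: [-0.2, 0.4, -0.7]
width: 0.043
gripper_force: 0.0
clock: 17.85
position: [0.4513, 0.1459, 0.3326]
ee_rot: [-0.001, 0.926, 0.009, 0.377]
contact_force: [-0.5, 0.2, 0.5]
width: 0.0425
gripper_force: 0.0
1217 [0.0411 0.0008 0.1588] [0.6541 0.1392 0.1589]
1229 [0.0434 0.0019 0.1588] [0.6537 0.1391 0.1589]
1215 [ 4.100e-02 -1.000e-04  1.589e-01] [0.6537 0.1387 0.159 ]
1218 [ 0.0436 -0.0021  0.1588] [0.6537 0.1393 0.1589]
```

View pics/p7.png

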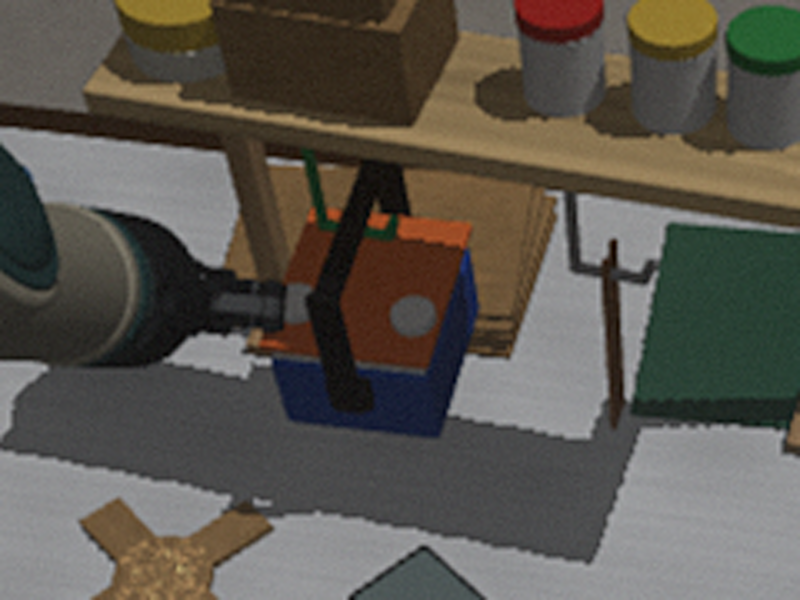

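The tub hangs level (about 2.4°) and still on the green hook. The lid plate is at 0.159, 50 mm below the bar's underside, so it is closed. The gripper is clear, and I hand in.

```bash
python3 -c "
from rig import manip
print(manip.sign_off())"
```

```text
the job is handed in; nothing more can be done
None
```

I pressed the tub's lid home on the table, hung the tub on the free green hook, let go and handed the job in at about 18 s; my last images showed it hanging still with the lid closed, and I saw nothing else moved.

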